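# Open the vacuum pump's bayonet filter and take out its cartridge

### The job

The filter cartridge of the vacuum pump is due for cleaning: turn the filter canister's lid anticlockwise until its lugs come to the slots, lift it off and lay it flat, bar up, on the rubber mat. Then lift the cartridge out by its grip and stand it upright in the plywood tray. Set both down gently, don't drop them, and leave the bucket, the mallet and the jar where they are.

Things in the scene. Friction and masses are not known exactly. Their poses are not given: they have to be found in the camera images.
- canister: Fixed cast-aluminium filter canister, grey pump piped to its +x side (part of it, 160 high, from 160 to 295 off the axis). Origin: centre of the canister's underside, on the bench; z up. Body 122 outside, 110 inside, floor at z 12; collar 170 outside, rim at z 136. The lid seats on a ledge at z 118; above it a turned-in lip (z 127 to 136, bore 130) holds its lugs down.
- canister_mouth (a point): Centre of the rim, 136 above the bench. Axes as the canister's. The clear bore is 130 at the lip, 110 below the ledge.
- slot_a (a point): Middle of one of the lip's two opposite slots (the canister's +x side, 71 from its axis; the other is at -x), gaps 34 wide (a lug is 24) seen from above. A lug passes if within about 4 degrees of the middle. Turning the lid anticlockwise (from above) ends at a rigid stop about 4 degrees past the middle; clockwise at a stop about 72 degrees from it.
- lid: Loose plain steel bayonet lid, about 0.35 kg. Origin: centre of its flat underside, z up. Plate 125 across, 7 thick; crown 92 across to z 14; two lugs on its +x and -x sides, 145 over both, 24 wide, 7 thick. Starts on the ledge, lugs under the lip, turned 34 to 66 degrees clockwise of the slots; about 2 of play sideways and up, light friction only. At the slots it lifts straight off.
- lid_grip (a point): Where to take the lid: on its axis, 38 above its underside, in the straight grip bar across its top, in line with the lugs: 96 long along the lid's x, 16 thick along y, from z 14 to 52 above the underside.
- cartridge: Loose filter cartridge standing on the canister's floor under the lid, any yaw, about 0.25 kg: pleated paper with black end caps, 90 across, 72 high, plus a grip web on top. Origin: centre of its underside, z up. 10 of clearance all round in the canister.
- cartridge_grip (a point): Where to take the cartridge: on its axis, 92 above its underside, in the upright black grip web: 58 long along the cartridge's x, 14 thick along y, from z 72 to 102 above the underside; in the canister its top is 22 below the rim.
- tray: Fixed open plywood tray, 190 x 190 outside, 45 high, walls 8; left or right of the canister, yaw varies. Origin: centre of its underside.
- tray_in (a point): Centre of the tray's inner floor, 174 x 174 inside.
- mat: Fixed black rubber mat, 220 x 220, 5 thick, on the other side of the canister from the tray. Origin: centre of its underside, x and y along its sides.
- bucket: Bystander: small wooden stave bucket with two hoops, 150 across the top, 125 high, loose, standing on the outer side of the tray or the mat. Origin: centre of its underside.
- mallet: Bystander: wooden mallet lying on the bench on the outer side of the other one, head 75 x 115 x 65, handle pointing away from the robot to 205 from the origin (centre of the head's underside).
- jar: Bystander: closed amber glass jar, 62 across, 72 high, between the robot and the canister. Origin: centre of its underside.
Mind the look-alikes: they are no part of the job. Leave any green or pink look-alike of the lid alone.

How it is judged (in metres and radians):
On the way, in this order (a step that is already met when the one before it is completed fails the run):
1. the lid, its lugs freed through the slots, is lifted clear of the canister's rim (z of lid in the frame of canister_mouth above 0.01 m), for 0.1 s.
2. the lid lies flat on the mat, bar up, let go (x of lid in the frame of mat between -0.056 and 0.056 m and y of lid in the frame of mat between -0.056 and 0.056 m and z of lid in the frame of mat below 0.009 m and angle between lid's own z axis and vertical below 0.06 rad and linear speed of lid below 0.02 m/s and contact force between the fingers and lid below 0.1 N), for 0.2 s.
3. the cartridge is lifted clear of the canister's rim (z of cartridge in the frame of canister_mouth above 0.005 m), for 0.1 s.
At the end, for the whole second after the job is handed in: The lid lies flat (within 3 degrees), bar up, on the mat, its centre within 56 mm of the mat's middle along each side; the cartridge stands upright (within 3 degrees) on the tray's floor; both at rest and let go (all of step 2 and horizontal distance between cartridge and tray_in below 0.065 m and z of cartridge in the frame of tray_in below 0.006 m and angle between cartridge's own z axis and vertical below 0.06 rad and linear speed of cartridge below 0.02 m/s and contact force between the fingers and cartridge below 0.1 N); the robot touches nothing.
It fails at once if the lid is dropped: it comes down on the mat or bench faster than 0.5 m/s (a fall of some 3 cm) (linear speed of lid above 0.5 m/s and height (world z) of lid below 0.02 m).
It fails at once if the cartridge is dropped: it comes down faster than 0.5 m/s (a fall of some 3 cm) (linear speed of cartridge above 0.5 m/s and height (world z) of cartridge below 0.022 m).
It fails at once if the bucket is shifted by more than 30 mm (distance of bucket from where it was at the start of the episode above 0.03 m).
It fails at once if the mallet is shifted by more than 30 mm (distance of mallet from where it was at the start of the episode above 0.03 m).
It fails at once if the jar is shifted by more than 30 mm (distance of jar from where it was at the start of the episode above 0.03 m).
It also fails if it takes over 72 s, if anything falls off the work surface, if the arm or the gripper's body presses on something with over 40 N, if the wrist force passes 120 N, or if a joint passes its speed limit or range.

### The arm

A 6-joint arm with a two-finger parallel gripper is mounted at the origin on the work surface. World frame = base frame: x ahead of the robot, y to its left, z up, the work surface at z = 0. Lengths are in mm, angles in rad, forces in N, time in s.
With the tool pointing down it reaches from about 275 to 1000 mm from the base axis. Payload 8.4 kg.
Tool frame: the origin (TCP) lies on the mounting face of the last link; the fingertips stand 173 mm ahead of it and the grasp point (between the pads) lies 155 mm ahead of it; z points along the fingers, y is the direction in which the jaws open and shut (so a half turn about z gives the same grasp; the last joint's range is limited). The gripper opens to 85 mm and grips with 20 to 120 N. Pads are 22 mm wide; open, the fingers measure 114 mm over their backs; the gripper's body (76 mm by 85 mm) begins 54 mm behind the grasp point. The pads swing forward as they close: fully open they stand 13 mm farther back than shut.
Start: joints at [1.255, 0.353, 1.633, -0, 1.155, -0.002], TCP at [192.921, 594.484, 404.681] pointing down, gripper open.
Joint ranges: [-2.63, 2.63], [-0.92, 2.1], [0.06, 2.66], [-1.3, 4.44], [0, 2.69], [-3.02, 3.02]. Speed limits (rad/s): [2.22, 2.22, 2.79, 3.14, 3.14, 3.14].

### API

Orientations are given as [roll, pitch, yaw] about the fixed x, y, z axes, in that order (R = Rz(yaw) Ry(pitch) Rx(roll)).
In Python, from rig import readout, imaging, ticket gives the robot as it stands.
- The arm moves only by the tool step_arm, never from a script. Its argument "deltas" is a list of rows, each an object with "translation": the shift along the tool's x, y, z in cm, a list of three; "rot": the turn, a rotation vector about the tool's x, y, z in rad, a list of three. In form: [{"translation": [x, y, z], "rot": [rx, ry, rz]}, ...]. A call has 1 to 8 rows; each row is the pose to reach, as a shift and turn from the pose commanded when the call began, along the tool's axes at that moment; what a row does not reach only later rows make up. A row lasts 1/8 s, in which the tool goes at most 62.5 mm and 10.7 degrees, less where a joint would pass 70% of its speed; a pose out of reach is approached as far as the arm can. A call with a gripper value outside its range is refused whole. "grip" is the closure in counts, from 0 (fully open) to 255 (shut), set as the call begins (left out, the last holds). The fingers move at their own pace and stop on an object; "squeeze" is the grip in N (left out, the last holds). Time passes only in rows, so rows that repeat a pose let the fingers close. It gives the time, the measured TCP pose, the force and the opening at its end, in the units of the state.
- readout.sense(): the state, without advancing time (a new reading comes with each control period).
- imaging.grab_frame(name): name is "scene" or "top"; returns a dict with "image" (384x512x3 uint8, red, green, blue), "camera_matrix" (3x3 intrinsics, pixels), "world_to_cam" (4x4, takes a point from world to camera coordinates). Camera axes: x right, y up, looking along -z (the intrinsics and any distortion apply to the point x, -y, -z); pixel columns grow to the right and rows downward; lengths in mm; the calibration is good to about 2 mm. A picture is of the moment at which its call begins. There is no depth.
- ticket.sign_off(): hands the job in, once; it reports no verdict.
The state is a dict: "clock": time; "qpos": joint angles; "qvel": joint speeds; "joint_efforts": joint torques, N m; "eef_pos": TCP position; "tcp_rot": TCP orientation; "contact_force": force on the tool from outside, world axes, zero at the start; "wrist_torque": the same for the moment, N m; "opening": opening from 0.0 (shut) to 1.0 (fully open).
Only numpy, scipy, OpenCV 4.12 (cv2) and the standard library are available. Lean on these libraries where they do the work, as an engineer would, in place of code of your own. Each camera call takes 0.05 s, during which the arm holds its last target.

## Working session

There is one attempt and no reset: what is moved stays moved. The work goes in short steps, Python scripts to look and compute and a tool call to move; the robot and the scene stay as the last step left them, time stands still between calls to the robot, and variables do not carry over. Pictures are saved under pics/ and viewed, and the job is handed in when it is done.

Besides the shell and the picture viewer there is one more tool, called as name(argument=value, ...) on one line, values as JSON. step_arm: Moves the arm, as the interface text tells. Its arguments: {"type":"object","properties":{"deltas":{"type":"array","items":{"type":"object","properties":{"translation":{"type":"array","items":{"type":"number"}},"rot":{"type":"array","items":{"type":"number"}}}}},"grip":{"type":"number"},"squeeze":{"type":"number"}},"required":["deltas"]}

```bash
ls; mkdir -p pics; python3 - <<'E'
from rig import readout, imaging
import cv2, numpy as np
print(readout.sense())
for n in ("scene","top"):
    f=imaging.grab_frame(n); cv2.imwrite(f"pics/{n}0.png",f["image"][:,:,::-1])
    print(n,f["camera_matrix"].tolist(),np.round(f["world_to_cam"],4).tolist(),[k for k in f])
    np.savez(f"{n}0.npz",image=f["image"],K=f["camera_matrix"],T=f["world_to_cam"])
E
```

```text
pics
{'clock': 0.0, 'qpos': array([ 1.25460576e+00,  3.53640965e-01,  1.63412222e+00,  1.39877833e-05,
        1.15521237e+00, -2.38781763e-03]), 'qvel': array([-0.0001406 ,  0.0010208 , -0.00019623,  0.00159738, -0.00010981,
       -0.00045127]), 'joint_efforts': array([ 5.41499627e-03, -6.05250049e+01, -3.42085397e+01,  3.80984429e-04,
        9.12890100e-03,  1.47070273e-05]), 'eef_pos': array([192.84191283, 594.26064561, 403.97110331]), 'tcp_rot': array([-3.14020978e+00, -1.60914151e-05,  2.82778424e+00]), 'contact_force': array([-0.64577835, -1.05593545, -0.01630606]), 'wrist_torque': array([ 0.00481838, -0.04492268, -0.00170108]), 'opening': 1.0067666406800608}
scene [[415.3694514868833, 0.0, 258.0952099999486], [0.0, 415.3694514868833, 192.59172124854942], [0.0, 0.0, 1.0]] [[0.4537, 0.891, 0.0192, -241.371], [-0.647, 0.3144, 0.6947, 283.6635], [0.6129, -0.3276, 0.7191, -1969.7829], [0.0, 0.0, 0.0, 1.0]] ['image', 'camera_matrix', 'world_to_cam']
top [[353.68124225167844, 0.0, 250.93403572659096], [0.0, 353.68124225167844, 192.85437246964614], [0.0, 0.0, 1.0]] [[-0.023, -0.9997, -0.0091, 34.9594], [0.9806, -0.0243, 0.1947, -551.5937], [-0.1949, -0.0044, 0.9808, -1236.1648], [0.0, 0.0, 0.0, 1.0]] ['image', 'camera_matrix', 'world_to_cam']
```

View pics/scene0.png

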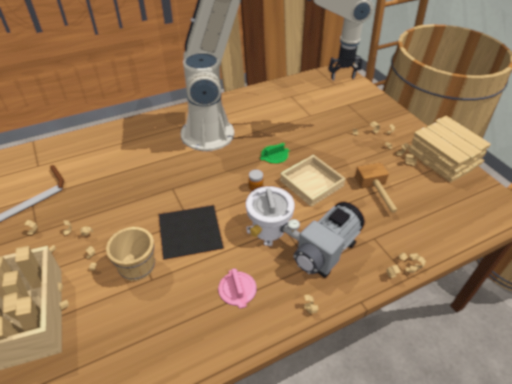

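View pics/top0.png

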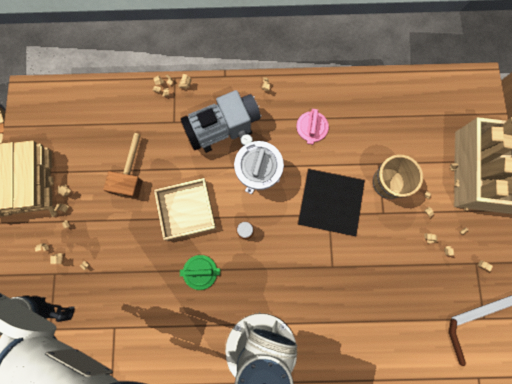

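```bash
python3 - <<'E'
import cv2, numpy as np
t=cv2.imread("pics/top0.png"); s=cv2.imread("pics/scene0.png")
a=cv2.resize(t[120:210,215:305],None,fx=6,fy=6,interpolation=cv2.INTER_CUBIC)
cv2.imwrite("pics/c_top.png",a)
b=cv2.resize(s[175:265,230:320],None,fx=6,fy=6,interpolation=cv2.INTER_CUBIC)
cv2.imwrite("pics/c_scene.png",b)
c=cv2.resize(t[145:255,145:375],None,fx=3.4,fy=3.4,interpolation=cv2.INTER_CUBIC)
cv2.imwrite("pics/c_tm.png",c)
E
```

```text
(no output)
```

View pics/c_top.png

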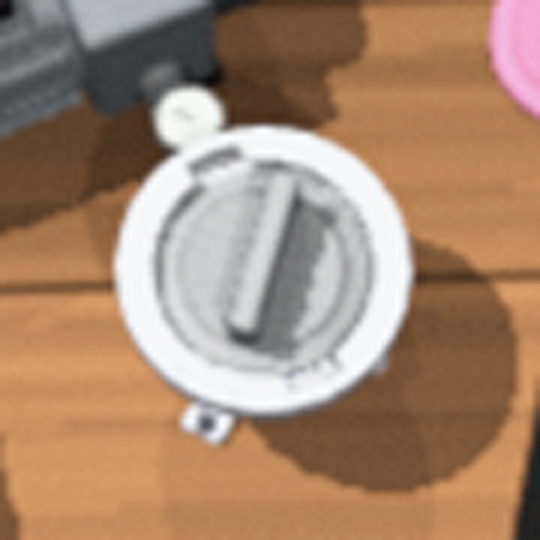

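View pics/c_scene.png

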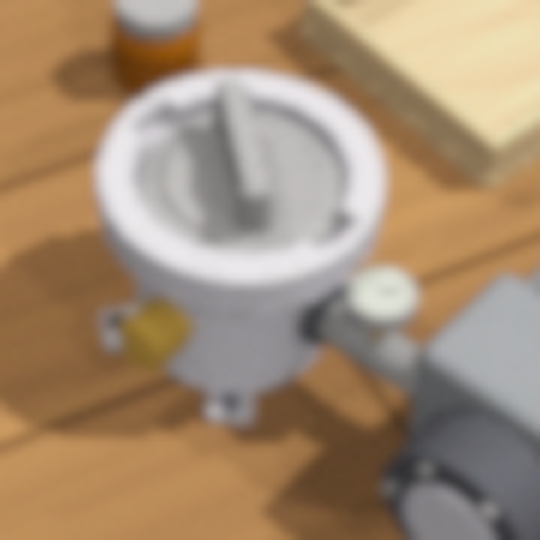

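View pics/c_tm.png

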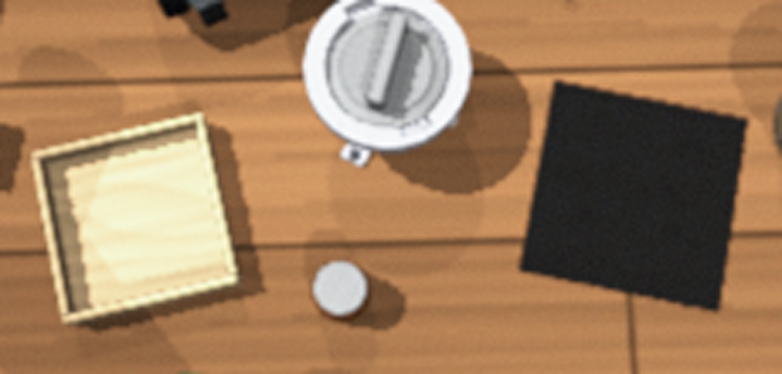

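```bash
cat > h.py <<'E'
import numpy as np, cv2
def load(n):
    d=np.load(n+".npz"); return d["image"],d["K"],d["T"]
def bp(K,T,uv,z):
    uv=np.atleast_2d(uv).astype(float)
    d=np.c_[(uv[:,0]-K[0,2])/K[0,0],-(uv[:,1]-K[1,2])/K[1,1],-np.ones(len(uv))]
    R=T[:3,:3]; c=-R.T@T[:3,3]; w=d@R
    s=(z-c[2])/w[:,2]; return c+w*s[:,None]
def pr(K,T,P):
    P=np.atleast_2d(P); q=P@T[:3,:3].T+T[:3,3]
    return np.c_[K[0,0]*q[:,0]/-q[:,2]+K[0,2],K[1,1]*-q[:,1]/-q[:,2]+K[1,2]]
E
python3 - <<'E'
from h import *
img,K,T=load("top0")
print("cam",-T[:3,:3].T@T[:3,3])
c=lambda x,y:((x+.5)/6-.5+215,(y+.5)/6-.5+120)
m=lambda x,y:((x+.5)/3.4-.5+145,(y+.5)/3.4-.5+145)
# slots, bar ends(z 118+52=170)
p=lambda n,uv,z:print(n,np.round(bp(K,T,uv,z)[:,:2],1).tolist())
p("slots",[c(216,160),c(315,372)],136)
p("bar ends top",[c(281,180),c(244,332)],170)
p("rim LRTB",[c(115,268),c(412,268),c(265,125),c(265,413)],136)
p("tray outer top corners",[m(32,155),m(202,113),m(240,282),m(67,324)],45)
p("mat",[m(556,80),m(747,120),m(718,310),m(520,270)],5)
p("jar",[m(341,288)],72)
p("bucket",[(400,176)],125); p("mallet",[(125,183)],65)
# scene
img,K,T=load("scene0"); c2=lambda x,y:((x+.5)/6-.5+230,(y+.5)/6-.5+175)
print("cam",-T[:3,:3].T@T[:3,3])
p("scene slots",[c2(340,225),c2(160,112)],136)
p("rim",[c2(95,180),c2(388,180),c2(240,68),c2(240,280)],136)
p("bar",[c2(230,84),c2(255,200)],170)
E
```

```text
cam [ 300.73262583   16.07881984 1320.18272766]
slots [[702.6, 18.8], [574.1, -34.9]]
bar ends top [[678.2, -17.8], [590.2, 5.4]]
rim LRTB [[638.7, 78.7], [634.3, -92.9], [723.3, -10.4], [550.9, -5.7]]
tray outer top corners [[572.9, 379.0], [615.1, 194.5], [429.6, 153.6], [389.6, 336.5]]
mat [[653.2, -199.9], [601.5, -410.9], [390.8, -361.4], [439.4, -148.9]]
jar [[418.1, 45.8]]
bucket [[584.9, -496.2]]
mallet [[598.2, 480.5]]
cam [1500.28424145 -519.41869026 1223.97748046]
scene slots [[700.2, 21.7], [573.0, -31.3]]
rim [[605.9, -90.9], [681.9, 64.9], [560.9, 30.1], [711.5, -50.2]]
bar [[599.5, 1.3], [687.5, -29.3]]
```

```bash
cat > ov.py <<'E'
from h import *
def ov(name,out,win,f,polys):
    img,K,T=load(name); x0,y0,x1,y1=win
    a=cv2.resize(img[y0:y1,x0:x1,::-1],None,fx=f,fy=f,interpolation=cv2.INTER_CUBIC)
    for P,col in polys:
        u=pr(K,T,P); u=((u-[x0,y0]+.5)*f-.5)
        cv2.polylines(a,[np.round(u*8).astype(np.int32).reshape(-1,1,2)],True,col,1,cv2.LINE_AA,3)
    cv2.imwrite(out,a); return a
def circ(c,r,z):
    t=np.linspace(0,2*np.pi,90,endpoint=False); return np.c_[c[0]+r*np.cos(t),c[1]+r*np.sin(t),0*t+z]
def rect(c,yaw,lx,ly,z,off=0):
    R=np.array([[np.cos(yaw),-np.sin(yaw)],[np.sin(yaw),np.cos(yaw)]])
    q=np.array([[-1,-1],[1,-1],[1,1],[-1,1]])*[lx/2,ly/2]+[off,0]
    return np.c_[q@R.T+np.array(c)[:2],[z]*4]
E
cat > o1.py <<'E'
from ov import *
C=(637,-7); d=np.deg2rad; sy=d(22.7); by=d(-16)
P=[(circ(C,85,136),(0,0,255)),(circ(C,65,136),(0,0,255)),(rect(C,by,96,16,170),(255,0,0)),(rect(C,by,96,16,132),(255,150,0)),(rect(C,sy,12,34,136,71),(0,160,0)),(rect(C,sy,12,34,136,-71),(0,160,0))]
a=ov("top0","pics/ov_t.png",(215,120,305,210),6,P)
b=ov("scene0","pics/ov_s.png",(230,175,320,265),6,P)
cv2.imwrite("pics/ov1.png",cv2.resize(np.hstack([a[:540],b[:540]])[60:500],(800,326),interpolation=cv2.INTER_AREA))
E
python3 o1.py
```

```text
(no output)
```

View pics/ov_t.png

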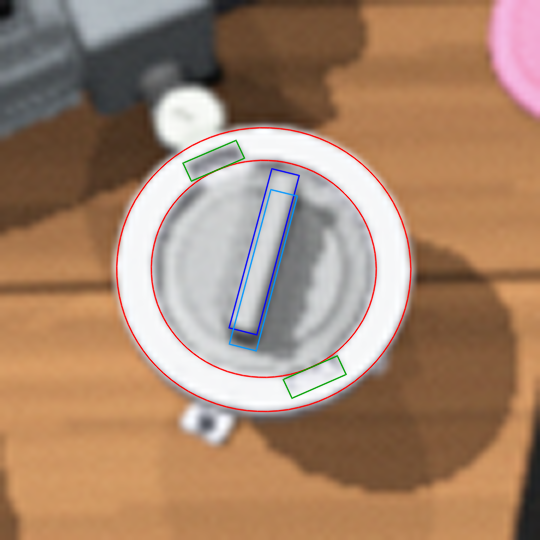

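View pics/ov_s.png

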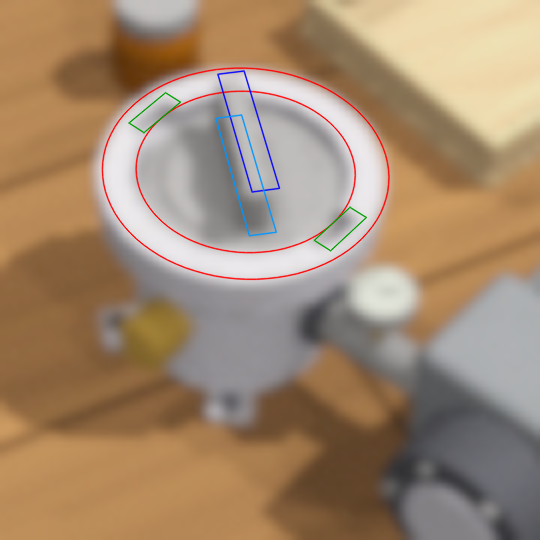

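```bash
cat >> h.py <<'E'
from scipy.spatial.transform import Rotation as Ro
def plan(pos,yaw_deg):
    from rig import readout
    s=readout.sense(); R=Ro.from_euler('xyz',s["tcp_rot"])
    G=Ro.from_euler('xyz',[np.pi,0,np.deg2rad(yaw_deg)])
    t=R.inv().apply(np.array(pos)-s["eef_pos"])/10; r=(R.inv()*G).as_rotvec()
    print("t",np.round(s["clock"],2),"pos",np.round(s["eef_pos"],1),"yaw",np.round(np.rad2deg(s["tcp_rot"]),1),"F",np.round(s["contact_force"],1),"M",np.round(s["wrist_torque"],2),"open",round(s["opening"],3),"q",np.round(s["qpos"],2))
    print("translation",np.round(t,2).tolist(),"rot",np.round(r,3).tolist())
E
python3 -c "
from h import *
plan([636.5,-8,404.7],163.5)"
```

```text
t 0.1 pos [192.9 594.3 404. ] yaw [-179.9   -0.   162. ] F [0.4 0.2 0.2] M [-0.05 -0.01 -0.03] open 0.998 q [ 1.25  0.35  1.63  0.    1.16 -0.  ]
translation [-60.79, -43.59, -0.01] rot [-0.001, -0.0, -0.026]
```

Possible mix-ups in the top view are the pink lid at (313,125), the green lid at (201,272), and the steel lid in the canister at (259,163). I choose the steel one because it is plain grey and sits in the canister next to the pump; the close crop confirms it. The overlays show the canister axis near (636.5, -8), the slots at 22.7° and the bar at about -16.5°.

step_arm(deltas=[{"translation":[-5,-3.6,0],"rot":[0,0,0]},{"translation":[-10,-7.2,0],"rot":[0,0,0]},{"translation":[-15,-10.8,0],"rot":[0,0,0]},{"translation":[-20,-14.4,0],"rot":[0,0,0]},{"translation":[-25,-18,0],"rot":[0,0,0]},{"translation":[-30,-21.6,0],"rot":[0,0,0]},{"translation":[-35,-25.2,0],"rot":[0,0,-0.02]},{"translation":[-40,-28.7,0],"rot":[0,0,-0.026]}], grip=0, squeeze=40)

```text
clock: 1.1
eef_pos: [485.6, 196.2, 404.6]
tcp_rot: [3.142, -0.0, 2.854]
contact_force: [0.3, 0.4, -0.2]
opening: 1.002
```

```bash
python3 -c "
from h import *
plan([636.5,-8,374.7],163.5)"
```

```text
t 1.1 pos [485.6 196.2 404.6] yaw [180.   -0.  163.5] F [ 0.3  0.4 -0.2] M [-0.01 -0.02 -0.  ] open 1.002 q [ 0.38  0.2   1.85  0.    1.1  -0.9 ]
translation [-20.26, -15.3, 2.99] rot [0.0, -0.0, 0.001]
```

step_arm(deltas=[{"translation":[-5,-3.8,0.5],"rot":[0,0,0]},{"translation":[-10,-7.6,1],"rot":[0,0,0]},{"translation":[-15,-11.4,2],"rot":[0,0,0]},{"translation":[-19,-14.4,2.6],"rot":[0,0,0]},{"translation":[-20.25,-15.3,3],"rot":[0,0,0]},{"translation":[-20.25,-15.3,3],"rot":[0,0,0]}])

```text
clock: 1.85
eef_pos: [635.4, -6.5, 373.8]
tcp_rot: [-3.141, -0.002, 2.852]
contact_force: [-0.4, 0.2, -1.0]
opening: 0.997
```

```bash
python3 - <<'E'
from h import *
from rig import imaging
plan([636.5,-8,312.5],163.5)
for n in ("scene","top"):
    f=imaging.grab_frame(n); np.savez(f"{n}1.npz",image=f["image"],K=f["camera_matrix"],T=f["world_to_cam"])
i1=load("scene1")[0][150:265,215:330,::-1]; i2=load("top1")[0][110:225,205:320,::-1]
cv2.imwrite("pics/p1.png",cv2.resize(np.hstack([i1,i2]),(800,400),interpolation=cv2.INTER_CUBIC))
E
```

```text
t 1.85 pos [635.4  -6.5 373.8] yaw [-1.800e+02 -1.000e-01  1.634e+02] F [-0.4  0.2 -1. ] M [ 0.05  0.02 -0.  ] open 0.997 q [-0.01  0.4   1.64  0.    1.11 -1.29]
translation [-0.15, -0.11, 6.13] rot [-0.0, -0.002, -0.001]
```

View pics/p1.png

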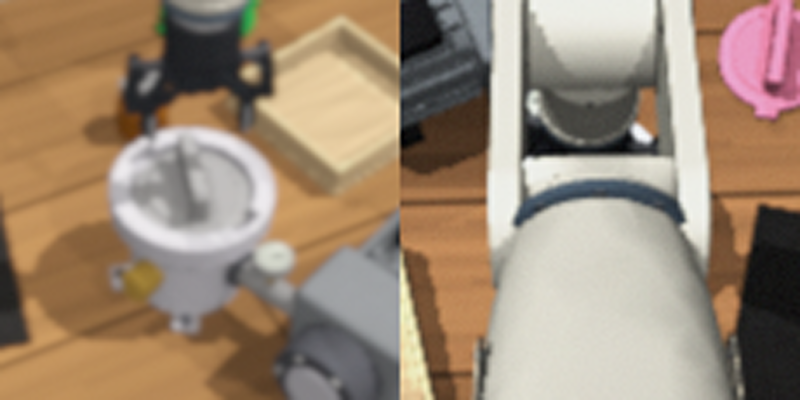

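Seen from the scene camera, the open fingers (near (150,130) and (247,120)) straddle the bar at (185,165). The top view is blocked by the arm. Next I descend.

step_arm(deltas=[{"translation":[-0.1,-0.1,2],"rot":[0,0,0]},{"translation":[-0.1,-0.1,4],"rot":[0,0,0]},{"translation":[-0.1,-0.1,5.5],"rot":[0,0,0]},{"translation":[-0.1,-0.1,6.1],"rot":[0,0,0]},{"translation":[-0.1,-0.1,6.1],"rot":[0,0,0]}])

```text
clock: 2.58
eef_pos: [636.1, -7.3, 313.1]
tcp_rot: [-3.141, -0.001, 2.854]
contact_force: [-0.3, -0.0, 0.3]
opening: 0.999
```

```bash
python3 - <<'E'
from h import *
from rig import imaging
plan([636.5,-8,312.5],163.5)
for n in ("scene",):
    f=imaging.grab_frame(n); np.savez(f"{n}2.npz",image=f["image"],K=f["camera_matrix"],T=f["world_to_cam"])
i1=load("scene2")[0][170:270,220:320,::-1]
cv2.imwrite("pics/p2.png",cv2.resize(i1,(600,600),interpolation=cv2.INTER_CUBIC))
E
```

```text
t 2.58 pos [636.1  -7.3 313.1] yaw [-1.800e+02 -1.000e-01  1.635e+02] F [-0.3 -0.   0.3] M [ 0.09  0.   -0.04] open 0.999 q [-0.01  0.46  1.69 -0.    0.99 -1.3 ]
translation [-0.05, -0.05, 0.06] rot [-0.0, -0.001, 0.0]
```

View pics/p2.png

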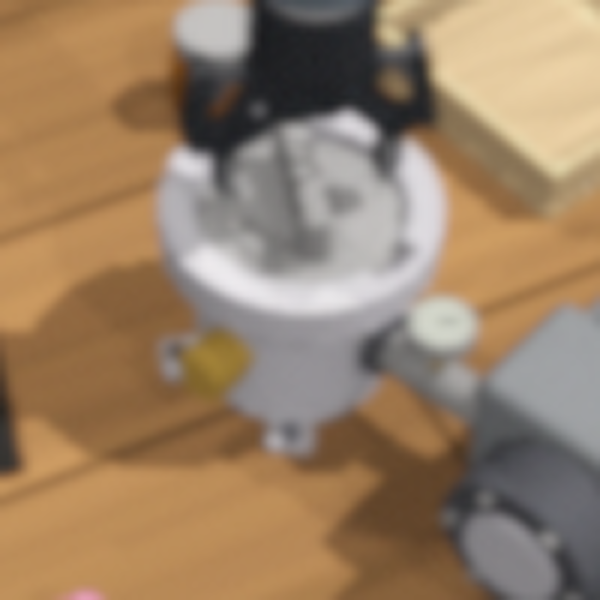

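The fingers stand either side of the bar at (285,190). I close with a light squeeze.

step_arm(deltas=[{"translation":[0,0,0],"rot":[0,0,0]},{"translation":[0,0,0],"rot":[0,0,0]},{"translation":[0,0,0],"rot":[0,0,0]},{"translation":[0,0,0],"rot":[0,0,0]},{"translation":[0,0,0],"rot":[0,0,0]},{"translation":[0,0,0],"rot":[0,0,0]},{"translation":[0,0,0],"rot":[0,0,0]},{"translation":[0,0,0],"rot":[0,0,0]}], grip=255, squeeze=35)

```text
clock: 3.62
eef_pos: [636.3, -7.5, 314.0]
tcp_rot: [-3.141, 0.0, 2.854]
contact_force: [-2.3, -2.5, 4.9]
opening: 0.181
```

```bash
python3 -c "
from h import *
plan([636.5,-8,312.5],163.5)"
```

```text
t 3.62 pos [636.3  -7.5 314. ] yaw [-180.     0.   163.5] F [-2.3 -2.5  4.9] M [-0.35  0.24  0.01] open 0.181 q [-0.01  0.46  1.68 -0.    0.99 -1.3 ]
translation [-0.03, -0.04, 0.15] rot [-0.0, 0.0, 0.0]
```

step_arm(deltas=[{"translation":[0,0,0],"rot":[0,0,-0.06]},{"translation":[0,0,0],"rot":[0,0,-0.15]},{"translation":[0,0,0],"rot":[0,0,-0.25]},{"translation":[0,0,0],"rot":[0,0,-0.35]},{"translation":[0,0,0],"rot":[0,0,-0.45]},{"translation":[0,0,0],"rot":[0,0,-0.53]},{"translation":[0,0,0],"rot":[0,0,-0.58]},{"translation":[0,0,0],"rot":[0,0,-0.6]}])

```text
clock: 4.62
eef_pos: [636.5, -7.3, 314.0]
tcp_rot: [-3.142, 0.001, -2.829]
contact_force: [0.1, 0.1, 3.6]
opening: 0.18
```

```bash
python3 -c "
from h import *
plan([636.5,-8,313],202.7)"
```

```text
t 4.62 pos [636.5  -7.3 314. ] yaw [-1.800e+02  1.000e-01 -1.621e+02] F [0.1 0.1 3.6] M [-0.01 -0.05 -0.38] open 0.18 q [-0.01  0.46  1.68  0.    0.99 -1.9 ]
translation [0.02, -0.07, 0.1] rot [-0.0, 0.001, -0.084]
```

step_arm(deltas=[{"translation":[0,0,0],"rot":[0,0,-0.04]},{"translation":[0,0,0],"rot":[0,0,-0.08]},{"translation":[0,0,0],"rot":[0,0,-0.1]},{"translation":[0,0,0],"rot":[0,0,-0.1]}])

```text
clock: 5.12
eef_pos: [636.5, -7.3, 314.0]
tcp_rot: [-3.141, 0.001, -2.73]
contact_force: [0.5, 0.1, 4.1]
opening: 0.182
```

step_arm(deltas=[{"translation":[0,0,0],"rot":[0,0,-0.02]},{"translation":[0,0,0],"rot":[0,0,-0.02]}])

```text
clock: 5.38
eef_pos: [636.5, -7.3, 314.0]
tcp_rot: [-3.141, 0.001, -2.71]
contact_force: [0.1, 0.3, 5.4]
opening: 0.181
```

```bash
python3 - <<'E'
from h import *
from rig import imaging
plan([636.5,-8,312.5],202.7)
for n in ("scene",):
    f=imaging.grab_frame(n); np.savez(f"{n}3.npz",image=f["image"],K=f["camera_matrix"],T=f["world_to_cam"])
i1=load("scene3")[0][170:270,220:320,::-1]
cv2.imwrite("pics/p3.png",cv2.resize(i1,(600,600),interpolation=cv2.INTER_CUBIC))
E
```

```text
t 5.38 pos [636.5  -7.3 314. ] yaw [-1.800e+02  1.000e-01 -1.553e+02] F [0.1 0.3 5.4] M [-0.01 -0.03 -0.32] open 0.181 q [-0.01  0.46  1.68  0.    0.99 -2.02]
translation [0.03, -0.06, 0.15] rot [-0.0, 0.001, 0.036]
```

View pics/p3.png

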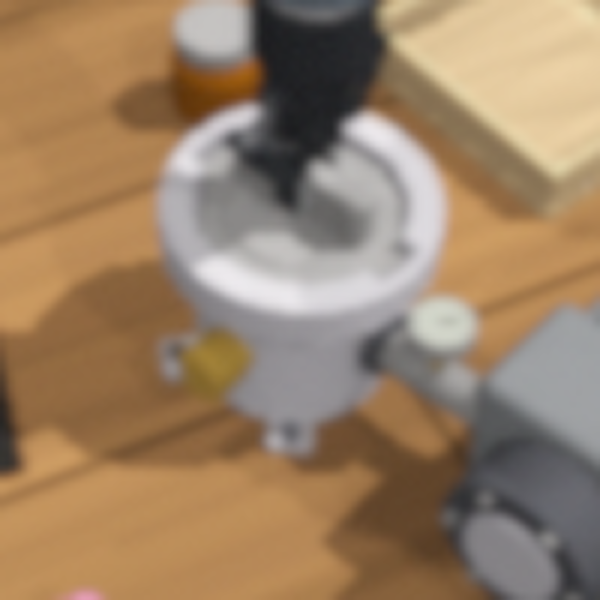

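Yaw is now 204.7° and there is no stop yet. I feel for the stop in small steps.

step_arm(deltas=[{"translation":[0,0,0],"rot":[0,0,-0.03]},{"translation":[0,0,0],"rot":[0,0,-0.03]}])

```text
clock: 5.68
eef_pos: [636.5, -7.3, 314.1]
tcp_rot: [-3.141, 0.001, -2.68]
contact_force: [0.4, 0.5, 5.1]
opening: 0.183
```

```bash
python3 -c "
from h import *
plan([636.5,-8,313],202.7)"
```

```text
t 5.68 pos [636.5  -7.3 314.1] yaw [-1.800e+02  1.000e-01 -1.535e+02] F [0.4 0.5 5.1] M [-0.01 -0.04 -0.18] open 0.183 q [-0.01  0.46  1.68  0.    0.99 -2.05]
translation [0.03, -0.06, 0.11] rot [-0.0, 0.001, 0.066]
```

step_arm(deltas=[{"translation":[0,0,0],"rot":[0,0,-0.03]},{"translation":[0,0,0],"rot":[0,0,-0.03]}])

```text
clock: 5.92
eef_pos: [636.7, -7.6, 314.1]
tcp_rot: [-3.141, 0.001, -2.651]
contact_force: [2.7, -1.6, 4.1]
opening: 0.181
```

```bash
python3 -c "
from h import *
plan([636.5,-8,313],202.7)"
```

```text
t 5.92 pos [636.7  -7.6 314.1] yaw [-1.800e+02  1.000e-01 -1.519e+02] F [ 2.7 -1.6  4.1] M [-0.33 -0.36 -0.86] open 0.181 q [-0.01  0.46  1.68 -0.    0.99 -2.08]
translation [0.03, -0.03, 0.11] rot [-0.001, 0.001, 0.095]
```

The moment jumped at 208.1°, so the stop lies near 207° and the slot middle near 203°. That agrees with the image (202.7°). I turn back to about 203.2° and lift a little.

step_arm(deltas=[{"translation":[0,0,0],"rot":[0,0,0.05]},{"translation":[0,0,0],"rot":[0,0,0.086]},{"translation":[0,0,0],"rot":[0,0,0.086]},{"translation":[0,0,-0.3],"rot":[0,0,0.086]},{"translation":[0,0,-0.6],"rot":[0,0,0.086]},{"translation":[0,0,-0.6],"rot":[0,0,0.086]}])

```text
clock: 6.68
eef_pos: [636.0, -7.3, 319.3]
tcp_rot: [3.141, -0.001, -2.735]
contact_force: [0.6, 0.9, -5.0]
opening: 0.184
```

```bash
python3 -c "
from h import *
plan([636.5,-8,313],202.7)"
```

```text
t 6.68 pos [636.   -7.3 319.3] yaw [ 180.    -0.  -156.7] F [ 0.6  0.9 -5. ] M [ 0.01 -0.03  0.04] open 0.184 q [-0.01  0.46  1.68  0.    1.   -1.99]
translation [-0.02, -0.08, 0.63] rot [0.0, -0.001, 0.01]
```

step_arm(deltas=[{"translation":[0,0,-0.6],"rot":[0,0,0]},{"translation":[0,0,-1.3],"rot":[0,0,0]},{"translation":[0,0,-2.2],"rot":[0,0,0]},{"translation":[0,0,-3.5],"rot":[0,0,0]},{"translation":[0,0,-4.8],"rot":[0,0,0]},{"translation":[0,0,-6],"rot":[0,0,0]},{"translation":[0,0,-6.5],"rot":[0,0,0]},{"translation":[0,0,-6.5],"rot":[0,0,0]}])

```text
clock: 7.68
eef_pos: [636.2, -7.4, 385.1]
tcp_rot: [-3.141, 0.001, -2.735]
contact_force: [-0.5, 0.2, -6.0]
opening: 0.18
```

```bash
python3 - <<'E'
from h import *
from rig import imaging
plan([521,-281,384],202.7)
for n in ("scene","top"):
    f=imaging.grab_frame(n); np.savez(f"{n}4.npz",image=f["image"],K=f["camera_matrix"],T=f["world_to_cam"])
i1=load("scene4")[0][150:270,215:335,::-1]; i2=load("top4")[0][110:230,205:325,::-1]
cv2.imwrite("pics/p4.png",cv2.resize(np.hstack([i1,i2]),(800,400),interpolation=cv2.INTER_CUBIC))
# mat from scene0
K,T=load("scene0")[1:]
print(bp(K,T,[(160,214),(214,207),(223,247),(165,257)],5)[:,:2].mean(0))
print(bp(K,T,[(280,181),(312,157),(345,182),(313,204)],45)[:,:2].round(0).tolist())
E
```

```text
t 7.68 pos [636.2  -7.4 385.1] yaw [-180.     0.  -156.7] F [-0.5  0.2 -6. ] M [ 0.01 -0.02  0.05] open 0.18 q [-0.01  0.39  1.63 -0.    1.13 -1.99]
translation [21.4, -20.58, 0.1] rot [-0.0, 0.001, 0.01]
[ 525.64535625 -279.78770093]
[[476.0, 127.0], [407.0, 324.0], [597.0, 363.0], [643.0, 181.0]]
```

View pics/p4.png

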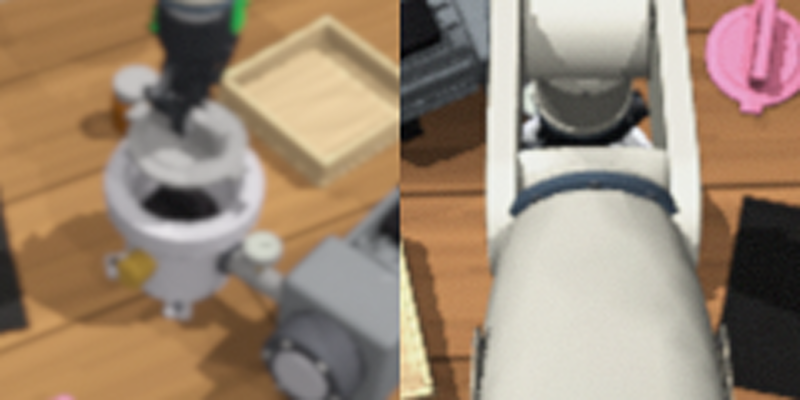

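The lid hangs level and clear above the rim; the scene crop shows it at (190,145) with the dark cartridge visible below at (180,205). I move over the mat at (522,-281).

step_arm(deltas=[{"translation":[1.5,-1.4,0],"rot":[0,0,0]},{"translation":[4.5,-4.3,0],"rot":[0,0,0]},{"translation":[8,-7.7,0],"rot":[0,0,0]},{"translation":[11.5,-11.1,0],"rot":[0,0,0]},{"translation":[15,-14.4,0],"rot":[0,0,0]},{"translation":[18.5,-17.8,0],"rot":[0,0,0]},{"translation":[20.5,-19.7,0],"rot":[0,0,0]},{"translation":[21.4,-20.6,0],"rot":[0,0,0]}])

```text
clock: 8.78
eef_pos: [519.6, -283.0, 384.3]
tcp_rot: [3.141, -0.001, -2.737]
contact_force: [1.0, -0.5, -4.8]
opening: 0.183
```

step_arm(deltas=[{"translation":[0,0,1.5],"rot":[0,0,0]},{"translation":[0,0,4],"rot":[0,0,0]},{"translation":[0,0,7],"rot":[0,0,0]},{"translation":[0,0,10],"rot":[0,0,0]},{"translation":[0,0,13],"rot":[0,0,0]},{"translation":[0,0,15.2],"rot":[0,0,0]},{"translation":[0,0,16.3],"rot":[0,0,0]},{"translation":[0,0,16.3],"rot":[0,0,0]}])

```text
clock: 9.78
eef_pos: [521.0, -280.4, 220.7]
tcp_rot: [3.14, -0.001, -2.735]
contact_force: [0.4, -0.2, -6.2]
opening: 0.182
```

```bash
python3 - <<'E'
from h import *
from rig import imaging
plan([522,-281,201],203.3)
for n in ("scene",):
    f=imaging.grab_frame(n); np.savez(f"{n}5.npz",image=f["image"],K=f["camera_matrix"],T=f["world_to_cam"])
i1=load("scene5")[0][150:290,120:260,::-1]
cv2.imwrite("pics/p5.png",cv2.resize(i1,(600,600),interpolation=cv2.INTER_CUBIC))
E
```

```text
t 9.78 pos [ 521.  -280.4  220.7] yaw [ 1.799e+02 -1.000e-01 -1.567e+02] F [ 0.4 -0.2 -6.2] M [0.02 0.02 0.07] open 0.182 q [-0.5   0.53  1.84  0.    0.78 -2.47]
translation [-0.07, -0.1, 1.97] rot [0.001, -0.001, 0.0]
```

View pics/p5.png

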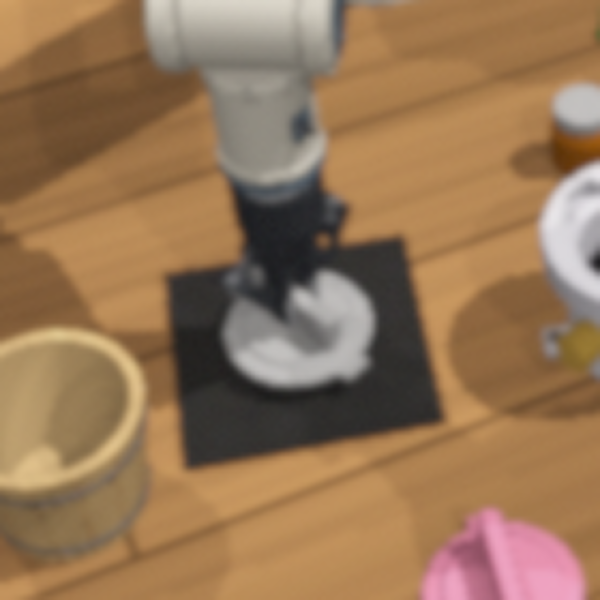

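The lid is over the mat's middle at crop position (300,330), level and about 20 mm up. I lower it gently.

step_arm(deltas=[{"translation":[0,0,0.6],"rot":[0,0,0]},{"translation":[0,0,1.1],"rot":[0,0,0]},{"translation":[0,0,1.5],"rot":[0,0,0]},{"translation":[0,0,1.7],"rot":[0,0,0]},{"translation":[0,0,1.8],"rot":[0,0,0]},{"translation":[0,0,1.8],"rot":[0,0,0]}])

```text
clock: 10.58
eef_pos: [521.0, -281.2, 203.7]
tcp_rot: [3.142, -0.0, -2.735]
contact_force: [0.1, 0.2, -4.5]
opening: 0.18
```

step_arm(deltas=[{"translation":[0,0,0.1],"rot":[0,0,0]},{"translation":[0,0,0.2],"rot":[0,0,0]},{"translation":[0,0,0.2],"rot":[0,0,0]}])

```text
clock: 10.95
eef_pos: [521.0, -281.2, 201.6]
tcp_rot: [3.141, -0.0, -2.735]
contact_force: [0.3, -0.4, -4.7]
opening: 0.182
```

step_arm(deltas=[{"translation":[0,0,0.1],"rot":[0,0,0]},{"translation":[0,0,0.2],"rot":[0,0,0]},{"translation":[0,0,0.2],"rot":[0,0,0]}])

```text
clock: 11.32
eef_pos: [521.1, -281.2, 201.0]
tcp_rot: [-3.141, 0.0, -2.735]
contact_force: [-5.0, 3.5, 10.8]
opening: 0.183
```

step_arm(deltas=[{"translation":[0,0,0.1],"rot":[0,0,0]},{"translation":[0,0,0.1],"rot":[0,0,0]}])

```text
clock: 11.58
eef_pos: [521.1, -281.2, 201.0]
tcp_rot: [-3.141, 0.0, -2.735]
contact_force: [-8.4, 4.7, 22.7]
opening: 0.18
```

The lid is seated on the mat, with the force now pushing up. I ease the pressure and release.

step_arm(deltas=[{"translation":[0,0,-0.2],"rot":[0,0,0]},{"translation":[0,0,-0.2],"rot":[0,0,0]}])

```text
clock: 11.82
eef_pos: [521.2, -281.3, 201.0]
tcp_rot: [-3.141, 0.0, -2.735]
contact_force: [-1.1, 0.4, 2.7]
opening: 0.184
```

step_arm(deltas=[{"translation":[0,0,0],"rot":[0,0,0]},{"translation":[0,0,0],"rot":[0,0,0]},{"translation":[0,0,0],"rot":[0,0,0]},{"translation":[0,0,0],"rot":[0,0,0]},{"translation":[0,0,0],"rot":[0,0,0]}], grip=110)

```text
clock: 12.45
eef_pos: [521.0, -281.2, 200.6]
tcp_rot: [3.142, -0.0, -2.735]
contact_force: [0.6, -0.1, -0.1]
opening: 0.568
```

step_arm(deltas=[{"translation":[0,0,-1],"rot":[0,0,0]},{"translation":[0,0,-3],"rot":[0,0,0]},{"translation":[0,0,-6],"rot":[0,0,0]},{"translation":[0,0,-10],"rot":[0,0,0]},{"translation":[0,0,-14],"rot":[0,0,0]},{"translation":[0,0,-16],"rot":[0,0,0]},{"translation":[0,0,-17],"rot":[0,0,0]},{"translation":[0,0,-17],"rot":[0,0,0]}])

```text
clock: 13.45
eef_pos: [521.0, -281.2, 371.7]
tcp_rot: [-3.14, 0.001, -2.735]
contact_force: [0.4, 0.0, 0.4]
opening: 0.568
```

```bash
python3 - <<'E'
from h import *
from rig import imaging
plan([522,-281,201],203.3)
for n in ("scene","top"):
    f=imaging.grab_frame(n); np.savez(f"{n}6.npz",image=f["image"],K=f["camera_matrix"],T=f["world_to_cam"])
i1=load("scene6")[0][150:290,150:330,::-1]; i2=load("top6")[0][110:250,200:380,::-1]
cv2.imwrite("pics/p6.png",cv2.resize(np.hstack([i1,i2]),(800,311),interpolation=cv2.INTER_CUBIC))
i1=load("scene6")[0][180:240,240:300,::-1]; i2=load("top6")[0][135:195,230:290,::-1]
cv2.imwrite("pics/p7.png",cv2.resize(np.hstack([i1,i2]),(800,400),interpolation=cv2.INTER_CUBIC))
E
```

```text
t 13.45 pos [ 521.  -281.2  371.7] yaw [-1.799e+02  1.000e-01 -1.567e+02] F [0.4 0.  0.4] M [-0.02 -0.02  0.01] open 0.568 q [-0.5   0.34  1.74 -0.    1.07 -2.47]
translation [-0.08, 0.0, 17.07] rot [-0.001, 0.001, -0.001]
```

View pics/p6.png

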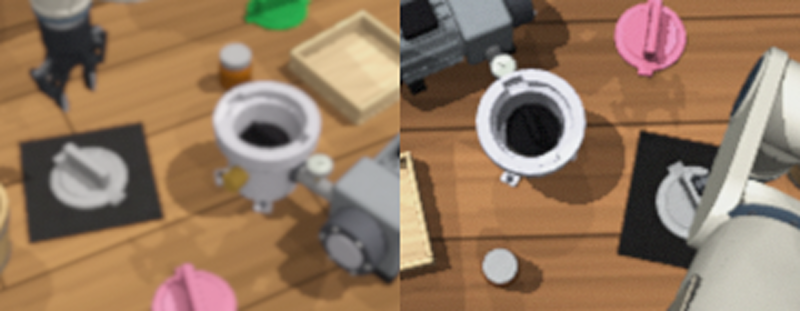

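View pics/p7.png

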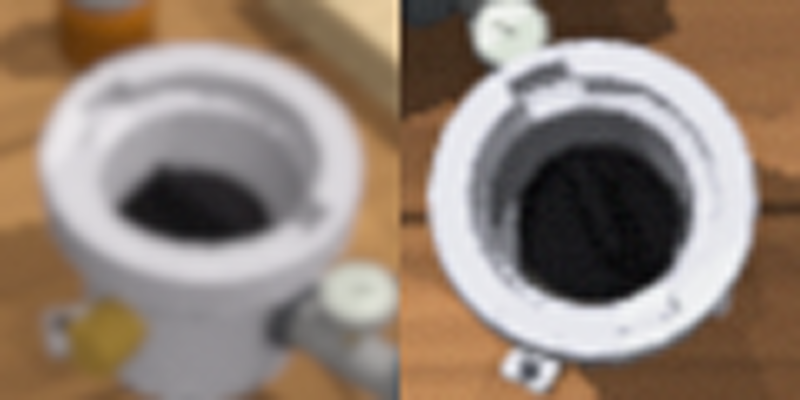

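The lid lies flat in the middle of the mat, bar up (left crop, (88,178)). The cartridge's web is barely visible, so I stretch the contrast.

```bash
python3 - <<'E'
from h import *
def enh(n,w,g):
    x0,y0,x1,y1=w; a=load(n)[0][y0:y1,x0:x1,::-1].astype(float)
    a=np.clip((a-8)*g,0,255).astype(np.uint8)
    return cv2.resize(a,(400,400),interpolation=cv2.INTER_CUBIC)
cv2.imwrite("pics/p8.png",np.hstack([enh("scene6",(250,196,286,232),4),enh("top6",(242,150,278,186),5)]))
E
```

```text
(no output)
```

View pics/p8.png

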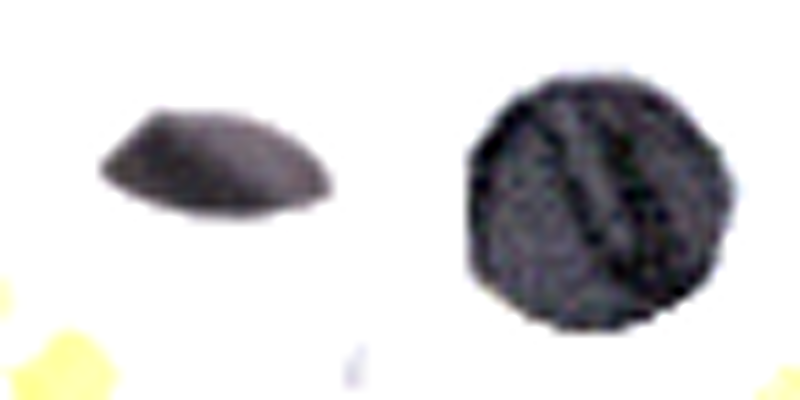

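```bash
python3 - <<'E'
from ov import *
img,K,T=load("top6"); s=400/36
c=lambda x,y:((x-400+.5)/s-.5+242,(y+.5)/s-.5+150)
e=bp(K,T,[c(564,110),c(622,255)],114); print(e.round(1)[:,:2],e.mean(0)[:2],np.rad2deg(np.arctan2(*(e[0]-e[1])[[1,0]])))
L=bp(K,T,[c(468,200),c(737,200),c(600,73),c(600,332)],84); print(L.round(1)[:,:2].tolist())
a0=np.clip((img.astype(float)-8)*5,0,255).astype(np.uint8); np.savez("enh.npz",image=a0,K=K,T=T)
C=e.mean(0)[:2];y=np.arctan2(*(e[0]-e[1])[[1,0]])
ov("enh","pics/p9.png",(238,146,283,190),12,[(rect(C,y,58,14,114),(0,0,255)),(circ(C,45,84),(0,255,0)),(circ((636.5,-7.5),45,84),(255,255,0)),(circ((636.5,-7.5),55,118),(255,0,255))])
E
```

```text
[[ 6.606e+02 -3.000e-01]
 [ 6.125e+02 -1.740e+01]] [636.53693803  -8.85297144] 19.56838242495417
[[639.9, 31.3], [637.7, -56.1], [681.8, -12.8], [594.8, -10.4]]
```

View pics/p9.png

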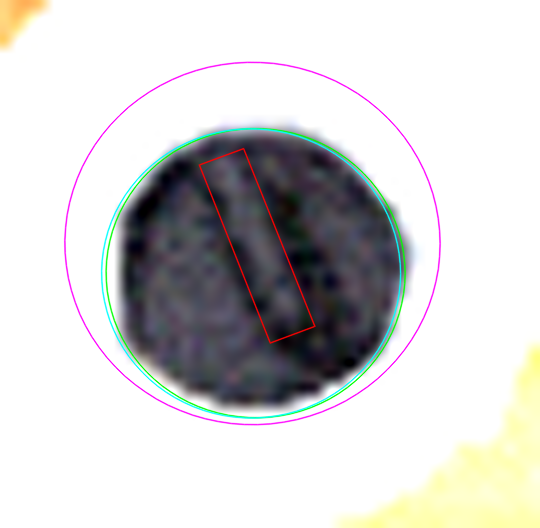

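The cartridge is centred near (637,-10), with the web at about 20° (red overlay on the bright strip). I move over it with the jaws about 48 mm open, so they fit the 110 bore.

```bash
python3 -c "
from h import *
plan([637,-9.5,371.7],200)"
```

```text
t 13.55 pos [ 520.7 -281.   370.1] yaw [ 180.    -0.  -156.7] F [-0.3 -0.3 -0.9] M [-0.   -0.02  0.02] open 0.57 q [-0.5   0.34  1.74 -0.    1.07 -2.47]
translation [-21.41, 20.35, -0.16] rot [0.001, -0.001, 0.057]
```

step_arm(deltas=[{"translation":[-2.5,2.4,0],"rot":[0,0,0.02]},{"translation":[-6,5.7,0],"rot":[0,0,0.04]},{"translation":[-10,9.5,0],"rot":[0,0,0.057]},{"translation":[-14,13.3,0],"rot":[0,0,0.057]},{"translation":[-18,17.1,0],"rot":[0,0,0.057]},{"translation":[-20.5,19.5,0],"rot":[0,0,0.057]},{"translation":[-21.4,20.35,0],"rot":[0,0,0.057]},{"translation":[-21.4,20.35,0],"rot":[0,0,0.057]}])

```text
clock: 14.55
eef_pos: [637.0, -9.6, 369.7]
tcp_rot: [3.141, -0.002, -2.791]
contact_force: [0.7, 0.3, -0.5]
opening: 0.569
```

```bash
python3 -c "
from h import *
plan([637,-9.5,262],200)"
```

```text
t 14.55 pos [637.   -9.6 369.7] yaw [ 1.800e+02 -1.000e-01 -1.599e+02] F [ 0.7  0.3 -0.5] M [-0.04 -0.02  0.01] open 0.569 q [-0.02  0.41  1.64 -0.    1.1  -1.94]
translation [-0.01, 0.0, 10.77] rot [0.0, -0.002, 0.001]
```

step_arm(deltas=[{"translation":[0,0,2],"rot":[0,0,0]},{"translation":[0,0,4],"rot":[0,0,0]},{"translation":[0,0,6],"rot":[0,0,0]},{"translation":[0,0,8],"rot":[0,0,0]},{"translation":[0,0,9.5],"rot":[0,0,0]},{"translation":[0,0,10.4],"rot":[0,0,0]},{"translation":[0,0,10.7],"rot":[0,0,0]},{"translation":[0,0,10.7],"rot":[0,0,0]}])

```text
clock: 15.55
eef_pos: [637.4, -9.6, 263.9]
tcp_rot: [-3.141, 0.0, -2.792]
contact_force: [0.7, -0.2, 0.3]
opening: 0.569
```

step_arm(deltas=[{"translation":[0,0,0],"rot":[0,0,0]},{"translation":[0,0,0],"rot":[0,0,0]},{"translation":[0,0,0],"rot":[0,0,0]},{"translation":[0,0,0],"rot":[0,0,0]},{"translation":[0,0,0],"rot":[0,0,0]}], grip=255, squeeze=35)

```text
clock: 16.18
eef_pos: [637.4, -9.8, 264.0]
tcp_rot: [-3.141, 0.001, -2.792]
contact_force: [0.1, -1.5, 2.7]
opening: 0.161
```

```bash
python3 -c "
from h import *
plan([637,-9.5,262],200)"
```

```text
t 16.18 pos [637.4  -9.8 264. ] yaw [-180.    0. -160.] F [ 0.1 -1.5  2.7] M [-0.09  0.   -0.02] open 0.161 q [-0.02  0.53  1.71 -0.    0.9  -1.94]
translation [0.03, 0.04, 0.2] rot [-0.0, 0.001, 0.0]
```

The opening of 13.7 mm matches the 14 mm web. I lift.

step_arm(deltas=[{"translation":[0,0,-0.7],"rot":[0,0,0]},{"translation":[0,0,-2],"rot":[0,0,0]},{"translation":[0,0,-4.5],"rot":[0,0,0]},{"translation":[0,0,-7.5],"rot":[0,0,0]},{"translation":[0,0,-10.5],"rot":[0,0,0]},{"translation":[0,0,-13.5],"rot":[0,0,0]},{"translation":[0,0,-15.5],"rot":[0,0,0]},{"translation":[0,0,-16.5],"rot":[0,0,0]}])

```text
clock: 17.18
eef_pos: [637.2, -9.6, 430.5]
tcp_rot: [-3.141, 0.002, -2.792]
contact_force: [-0.3, 0.1, -3.3]
opening: 0.155
```

```bash
python3 - <<'E'
from h import *
from rig import imaging
plan([502,266,429],200)
for n in ("scene","top"):
    f=imaging.grab_frame(n); np.savez(f"{n}7.npz",image=f["image"],K=f["camera_matrix"],T=f["world_to_cam"])
i1=load("scene7")[0][120:270,215:365,::-1]; i2=load("top7")[0][110:260,140:290,::-1]
cv2.imwrite("pics/p10.png",cv2.resize(np.hstack([i1,i2]),(800,400),interpolation=cv2.INTER_CUBIC))
K,T=load("scene0")[1:]
print(bp(K,T,[(280,181),(312,157),(345,182),(313,204)],45)[:,:2].mean(0))
E
```

```text
t 17.18 pos [637.2  -9.6 430.5] yaw [-1.8e+02  1.0e-01 -1.6e+02] F [-0.3  0.1 -3.3] M [0.01 0.03 0.04] open 0.155 q [-0.02  0.35  1.58  0.    1.21 -1.94]
translation [3.27, 30.52, 0.13] rot [-0.001, 0.002, 0.0]
[530.46190041 248.84958133]
```

View pics/p10.png

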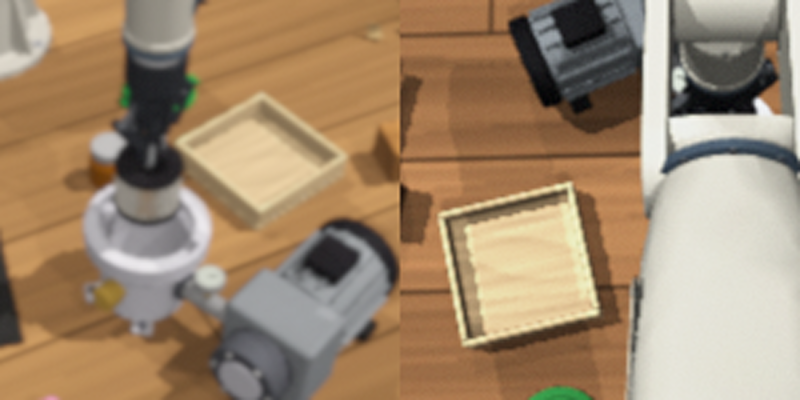

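The cartridge hangs upright, clear of the rim. I check the tray centre with the scene camera.

```bash
python3 - <<'E'
from ov import *
C=(502,266)
img,K,T=load("scene0"); print(bp(K,T,[(313,155.6),(345,178),(312,199),(280.6,176.2)],45)[:,:2].round(0).tolist())
y=np.arctan2(615-573,-(194.5-379))
y=np.arctan2(194.5-379,615-573)
P=[(rect(C,y,190,190,45),(0,0,255)),(rect(C,y,174,174,8),(255,0,0))]
a=ov("scene0","pics/x.png",(265,140,360,220),6,P); b=ov("top0","pics/x2.png",(145,165,225,245),6,P)
cv2.imwrite("pics/p11.png",cv2.resize(np.hstack([a[:480],b[:480]]),(800,366)))
E
```

```text
[[401.0, 333.0], [577.0, 377.0], [618.0, 191.0], [452.0, 143.0]]
```

View pics/p11.png

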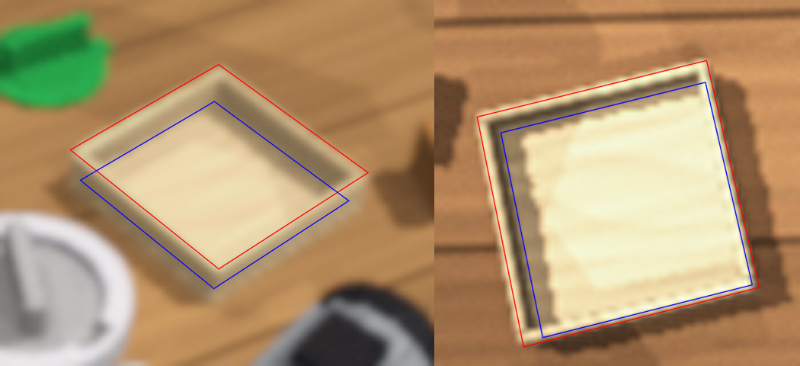

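The overlay matches in both views: tray at (502,266). I traverse, then lower.

step_arm(deltas=[{"translation":[0.2,2,0],"rot":[0,0,0]},{"translation":[0.6,6,0],"rot":[0,0,0]},{"translation":[1.2,11,0],"rot":[0,0,0]},{"translation":[1.7,16,0],"rot":[0,0,0]},{"translation":[2.3,21,0],"rot":[0,0,0]},{"translation":[2.8,26,0],"rot":[0,0,0]},{"translation":[3.2,29.5,0],"rot":[0,0,0]},{"translation":[3.3,30.5,0],"rot":[0,0,0]}])

```text
clock: 18.27
eef_pos: [500.0, 267.6, 427.7]
tcp_rot: [3.141, -0.002, -2.79]
contact_force: [0.5, -0.8, -3.6]
opening: 0.155
```

step_arm(deltas=[{"translation":[0,0,1.5],"rot":[0,0,0]},{"translation":[0,0,4],"rot":[0,0,0]},{"translation":[0,0,7],"rot":[0,0,0]},{"translation":[0,0,9.5],"rot":[0,0,0]},{"translation":[0,0,12],"rot":[0,0,0]},{"translation":[0,0,13.5],"rot":[0,0,0]},{"translation":[0,0,14.5],"rot":[0,0,0]},{"translation":[0,0,14.5],"rot":[0,0,0]}])

```text
clock: 19.27
eef_pos: [501.9, 265.3, 283.2]
tcp_rot: [-3.141, -0.001, -2.793]
contact_force: [-0.0, 0.1, -2.8]
opening: 0.154
```

```bash
python3 - <<'E'
from h import *
from rig import imaging
plan([502,266,262],200)
f=imaging.grab_frame("scene"); cv2.imwrite("pics/p12.png",cv2.resize(f["image"][110:230,250:370,::-1],(600,600),interpolation=cv2.INTER_CUBIC))
E
```

```text
t 19.27 pos [501.9 265.3 283.2] yaw [-1.8e+02 -1.0e-01 -1.6e+02] F [-0.   0.1 -2.8] M [-0.03 -0.05  0.01] open 0.154 q [ 0.48  0.41  1.86 -0.    0.87 -1.44]
translation [-0.04, 0.06, 2.12] rot [-0.0, -0.001, -0.0]
```

View pics/p12.png

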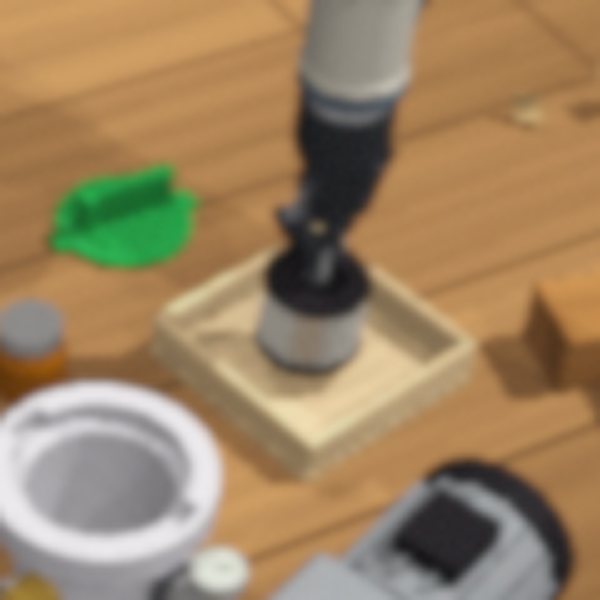

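The cartridge is upright over the middle of the tray (crop (315,310)). I lower it until it touches.

step_arm(deltas=[{"translation":[0,0,0.6],"rot":[0,0,0]},{"translation":[0,0,1.2],"rot":[0,0,0]},{"translation":[0,0,1.7],"rot":[0,0,0]},{"translation":[0,0,2],"rot":[0,0,0]},{"translation":[0,0,2.1],"rot":[0,0,0]},{"translation":[0,0,2.1],"rot":[0,0,0]}])

```text
clock: 20.08
eef_pos: [501.9, 265.6, 262.7]
tcp_rot: [-3.142, 0.0, -2.792]
contact_force: [-0.3, -0.7, -4.0]
opening: 0.155
```

step_arm(deltas=[{"translation":[0,0,0.1],"rot":[0,0,0]},{"translation":[0,0,0.15],"rot":[0,0,0]},{"translation":[0,0,0.15],"rot":[0,0,0]}])

```text
clock: 20.45
eef_pos: [501.9, 265.6, 261.2]
tcp_rot: [3.142, 0.0, -2.792]
contact_force: [-0.2, -0.1, -2.1]
opening: 0.154
```

step_arm(deltas=[{"translation":[0,0,0.08],"rot":[0,0,0]},{"translation":[0,0,0.15],"rot":[0,0,0]},{"translation":[0,0,0.15],"rot":[0,0,0]}])

```text
clock: 20.82
eef_pos: [501.9, 265.5, 260.0]
tcp_rot: [-3.141, 0.0, -2.792]
contact_force: [-0.8, -1.6, 2.5]
opening: 0.153
```

step_arm(deltas=[{"translation":[0,0,0.05],"rot":[0,0,0]},{"translation":[0,0,0.05],"rot":[0,0,0]}])

```text
clock: 21.08
eef_pos: [501.9, 265.5, 260.0]
tcp_rot: [-3.141, 0.0, -2.792]
contact_force: [-3.7, -3.6, 9.4]
opening: 0.155
```

The cartridge is down on the tray floor. I ease off, release and rise.

step_arm(deltas=[{"translation":[0,0,-0.05],"rot":[0,0,0]},{"translation":[0,0,-0.05],"rot":[0,0,0]}])

```text
clock: 21.32
eef_pos: [502.0, 265.5, 260.0]
tcp_rot: [-3.141, 0.0, -2.792]
contact_force: [-1.5, -3.0, 5.4]
opening: 0.15
```

step_arm(deltas=[{"translation":[0,0,0],"rot":[0,0,0]},{"translation":[0,0,0],"rot":[0,0,0]},{"translation":[0,0,0],"rot":[0,0,0]},{"translation":[0,0,0],"rot":[0,0,0]},{"translation":[0,0,0],"rot":[0,0,0]}], grip=110)

```text
clock: 21.95
eef_pos: [501.8, 265.6, 259.7]
tcp_rot: [3.142, 0.0, -2.792]
contact_force: [-0.0, 0.0, -0.5]
opening: 0.566
```

step_arm(deltas=[{"translation":[0,0,-1],"rot":[0,0,0]},{"translation":[0,0,-3],"rot":[0,0,0]},{"translation":[0,0,-6],"rot":[0,0,0]},{"translation":[0,0,-10],"rot":[0,0,0]},{"translation":[0,0,-13],"rot":[0,0,0]},{"translation":[0,0,-15],"rot":[0,0,0]},{"translation":[0,0,-15],"rot":[0,0,0]}])

```text
clock: 22.82
eef_pos: [502.2, 265.8, 411.8]
tcp_rot: [3.141, 0.004, -2.792]
contact_force: [-0.3, -0.5, 0.3]
opening: 0.569
```

```bash
python3 - <<'E'
from h import *
from rig import imaging
plan([502,266,262],200)
f=imaging.grab_frame("scene"); g=imaging.grab_frame("top")
cv2.imwrite("pics/p13.png",cv2.resize(np.hstack([f["image"][120:280,100:400],g["image"][110:270,90:390]])[:,:,::-1],(800,213),interpolation=cv2.INTER_CUBIC))
cv2.imwrite("pics/p14.png",cv2.resize(f["image"][110:290,100:400,::-1],(800,480),interpolation=cv2.INTER_CUBIC))
E
```

```text
t 22.82 pos [502.2 265.8 411.8] yaw [ 180.     0.2 -160. ] F [-0.3 -0.5  0.3] M [-0.03 -0.04  0.03] open 0.569 q [ 0.48  0.26  1.75  0.    1.13 -1.44]
translation [0.07, 0.02, 14.98] rot [0.001, 0.004, 0.0]
```

View pics/p14.png

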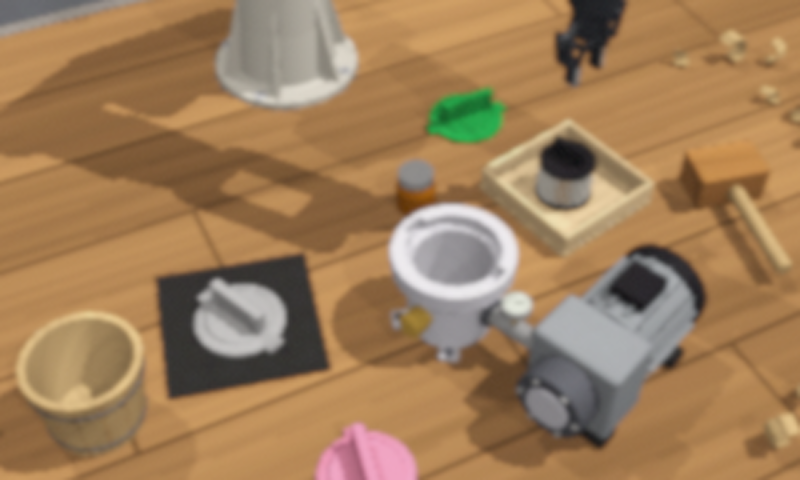

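View pics/p13.png

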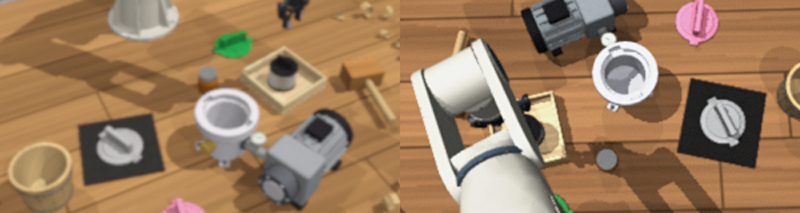

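The lid lies flat, bar up, in the middle of the mat (240,318). The cartridge stands upright in the middle of the tray (567,172), and the gripper is clear of both. The bucket, mallet and jar look unmoved. I let the arm settle briefly and hand in.

step_arm(deltas=[{"translation":[0,0,0],"rot":[0,0,0]},{"translation":[0,0,0],"rot":[0,0,0]},{"translation":[0,0,0],"rot":[0,0,0]},{"translation":[0,0,0],"rot":[0,0,0]}])

```text
clock: 23.42
eef_pos: [501.8, 265.6, 409.4]
tcp_rot: [-3.142, -0.0, -2.792]
contact_force: [-0.4, 0.3, 0.5]
opening: 0.569
```

```bash
python3 -c "
from rig import ticket
print(ticket.sign_off())"
```

```text
the job is handed in; nothing more can be done
None
```

The job is handed in at about 23 s of the 72 s allowed; the hand-in gives no verdict.

- **Lid:** I turned it anticlockwise until it met the stop at about 207°, then went back to the slot middle at about 203°. It lifted off freely, and I set it down until the force reading showed contact with the mat.
- **Cartridge:** I lifted it by its grip web and lowered it until it touched the tray floor, close to the middle.

**Last checks:** the final pictures show the lid flat, bar up, in the middle of the mat, and the cartridge upright in the middle of the tray. The gripper is about 15 cm above the cartridge and touches nothing, with a force reading near zero. The bucket, mallet and jar looked unmoved by eye; I did not measure their positions.

**Disagreements:** the two cameras differed by 2–3 mm on the canister's axis, so I used a value in between. My first, rough reading of the tray's corners in the scene view was about 30 mm off, and a model overlay then confirmed the top-view position. In the last top view the arm partly hides the tray, so the cartridge check rests mainly on the scene camera.

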